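# Clear a tipped vial and start the carousel's hub bolt

### The arm

A 6-joint arm with a two-finger parallel gripper is mounted at the origin on a cart in front of the work surface, level with it; the furniture and walls round the work are solid. World frame = base frame: x ahead of the robot, y to its left, z up, the work surface at z = 0. Lengths are in mm, angles in rad, forces in N, time in s.
With the tool pointing down it reaches from about 275 to 750 mm from the base axis. Payload 10.2 kg.
Tool frame: the origin (TCP) lies at the centre of the arm's flange, where the gripper is bolted on; the fingertips stand 173 mm ahead of it and the grasp point (between the pads) lies 155 mm ahead of it; z points along the fingers, y is the line along which they close (so a half turn about z gives the same grasp; the last joint's range is limited). The gripper opens to 85 mm and grips with 20 to 120 N. Pads are 22 mm wide; open, the fingers measure 114 mm over their backs; the gripper's body (76 mm by 85 mm) begins 54 mm behind the grasp point. The pads swing forward as they close: fully open they stand 13 mm farther back than shut.
Start: joints at [-1.415, 0.313, 1.498, -0, 1.331, -0.223], TCP at [194.136, -487.795, 404.694] pointing down, gripper open.
Joint ranges: [-2.94, 2.94], [-0.97, 2.17], [0.19, 2.56], [-1.23, 4.37], [0.02, 3.11], [-2.88, 2.88]. Speed limits (rad/s): [2.39, 2.39, 3.01, 3.14, 3.14, 3.14].

### API

Orientations are given as a unit quaternion [w, x, y, z].
In Python, from rig import ctrl gives the robot as it stands.
- The arm moves only by the shell command python3 steer.py 'ROWS' [OPENING] [FORCE]. ROWS is a JSON object with one list for each field, all of the same length, 1 to 8, a row being the entries at one place: sx, sy, sz (the shift in mm), ax, ay, az (a rotation vector in rad); each row is the pose to reach, as a shift and turn from the pose commanded when the command began, along the tool's axes at that moment; what a row does not reach only later rows make up. A row lasts 1/10 s, in which the tool goes at most 50 mm and 0.15 rad, less where a joint would pass 70% of its speed; a pose out of reach is approached as far as the arm can. OPENING is the opening from 0.0 (shut) to 1.0 (fully open), set as the command begins (- or left out keeps the last). The fingers move at their own pace and stop on an object; FORCE is the grip in N (left out, the last holds). Time passes only in rows, so rows that do not move let the fingers close. It prints the time, the measured TCP pose, the force, the opening and the grip force at its end. Input that does not fit is refused with a message, and nothing moves.
- ctrl.sense(): the state, without advancing time (a new reading comes with each control period).
- ctrl.capture(name): name is "side" or "top" or "wrist"; returns the picture (420x560x3 uint8, red, green, blue); there is no depth.
- ctrl.calibration(name): a dict with "fx", "fy", "cx", "cy" (pixels), "position" and "attitude" of the camera in the world. Camera axes: x right, y down, z forward; pixel columns grow to the right and rows downward; lengths in mm; the calibration is good to about 2 mm. The wrist camera is an equidistant fisheye: a pixel r from the principal point sees the ray r / f radians off the axis. A picture is of the moment at which its call begins: read the wrist's pose just before it. calibration takes no time and is no camera call; for the wrist camera it gives the pose at the moment of the call.
- ctrl.finish_job(): hands the job in; it is judged then, once.
The state is a dict: "time_s": time; "joints": joint angles; "dq": joint speeds; "tau": joint torques, N m; "eef_pos": TCP position; "ee_rot": TCP orientation; "force": force on the tool from outside, world axes, zero at the start; "wrist_torque": the same for the moment, N m; "grip_width": opening from 0.0 (shut) to 1.0 (fully open); "grip_force": force on a finger pad.
Only numpy, scipy, OpenCV 4.12 (cv2) and the standard library are available. Lean on these libraries where they do the work, as an engineer would, in place of code of your own. Each camera call takes 0.05 s, during which the arm holds its last target. There are 200 camera calls.

### The job

A vial has tipped over on the hand-turned vial carousel: lift it off the freely turning tray and lay it, not drop it, in the steel dish. Then start the carousel's hub bolt without crossing its coarse plastic thread: turn the knob backward (anticlockwise from above) just until the bolt drops at the thread start, no further than a third of a turn past it and without pulling the bolt out, then forward (clockwise) one full turn. Finish still gripping the knob, so that the bolt is held as it is while the tray gets centred, and leave the other things on the bench where they are.

Things in the scene. Friction and masses are not known exactly. Their poses are not given: they have to be found in the camera images.
- boss_mouth (a point): Middle of the mouth of the threaded boss at the carousel's centre, 70 mm above the bench, z up; +x points to where the boss's thread begins. Right-hand thread, one start, 6 mm pitch, about 1.4 mm play up and down. The stand is fixed: a round grey foot (176 mm wide, 16 mm high), an aluminium pillar and the boss (44 mm outside).
- tray (a joint): Angle (rad, anticlockwise from above) of the carousel's grey tray, a round plate 216 mm wide, 14 mm thick, its top 66 mm above the bench, spinning freely about the boss's axis. Ring of 20 pockets at radius 90 mm; eight hold vials that stand 20 mm above the tray, always on the side away from the tipped vial.
- hub_bolt: Hub bolt, set in the boss but not started; 150 g, turns with under 0.3 N m. Origin on its axis at the underside of its flange (60 mm wide, 4 mm thick), z up; +x points to the start of its own thread. It starts sitting on the boss's first thread, turned 0.5 to 1.3 rad clockwise past the thread start, origin 13 to 14.5 mm above boss_mouth. Turned back it climbs 1 mm per 60 degrees, then drops.
- knob_top (a point): Middle of the top face of the bolt's round ribbed black knob, 40 mm above the bolt's origin; the knob is 40 mm in diameter and 36 mm high, standing on the flange. Gripping fingers carry the bolt: loosen them for it to drop. Turned forward from the drop it sinks 6 mm a turn and the hand must follow; one turn leaves the origin 3 mm above boss_mouth, the flange 7 mm clear of the tray.
- bolt_index (a point): The index rib on top of the bolt's flange, 26 mm from the axis along the bolt's +x. When it passes the direction of boss_mouth's +x, turning backward, the bolt drops 6 mm, to 9 mm above boss_mouth; turned back further it climbs again.
- tipped_vial: The tipped vial: a small clear vial with a pale screw cap, 12 mm in diameter and 33 mm long, 12 g, lying on the tray about 62 mm from its centre, roughly along a radius, cap outward. Origin at the middle of its glass bottom; its z runs along it toward the cap. It does not roll readily.
- vial_mid (a point): Middle of the tipped vial's length, on its axis; about 6 mm above the surface on which it lies.
- dish: Open round stainless steel dish, 116 mm across the rim, 26 mm high, 100 mm across its flat floor, which is 3 mm thick; 0.4 kg, loose on the bench. Origin at the centre of its underside. Between dish and carousel, at the back, stands a box-shaped bath 0.28 m high (x above 0.64, y 0.09 to 0.39): swing the hand past it on the near side.
- vial_rack: Bystander: blue vial block full of vials, 60 x 100 x 36 mm. Origin at the centre of its underside.
- ferrule_jar: Bystander: small clear jar with a black lid, 44 mm wide, 46 mm high. Origin at the centre of its underside.
- erlenmeyer: Bystander: conical flask, 64 mm wide, 104 mm high. Origin at the centre of its underside.
- spanner: Bystander: flat open-ended spanner, 146 mm long, lying. Origin at its middle.
- marker: Bystander: marker pen, 126 mm long, lying. Origin at its middle.
- tweezers: Bystander: tweezers, 126 mm long, lying. Origin at its middle.

How it is judged (in metres and radians):
On the way, in this order (a step that is already met when the one before it is completed fails the run):
1. the tipped vial lies in the dish, let go and at rest (horizontal distance between vial_mid and dish below 0.045 m and height (world z) of vial_mid below 0.03 m and contact force between the fingers and tipped_vial below 0.05 N and linear speed of tipped_vial below 0.03 m/s), for 0.2 s.
2. the bolt has dropped at the start of the thread (z of hub_bolt in the frame of boss_mouth between 0.0075 and 0.0107 m), for 0.1 s.
At the end, for the whole second after the job is handed in: The bolt is engaged one turn (flange 1.2 to 5.6 mm above the boss mouth, index within 74 degrees of the thread start), upright within 4 degrees, still, and gripped with over 3 N to the end; the vial rests in the dish, its middle within 45 mm of the dish's centre (z of hub_bolt in the frame of boss_mouth between 0.0012 and 0.0056 m and x of bolt_index in the frame of boss_mouth above 0.007 m and angle between hub_bolt's own z axis and vertical below 0.07 rad and angular speed of hub_bolt below 0.1 rad/s and contact force between the fingers and hub_bolt above 3 N and horizontal distance between vial_mid and dish below 0.045 m and height (world z) of vial_mid below 0.03 m and linear speed of tipped_vial below 0.03 m/s); the arm keeps its last pose, push and grip.
It fails at once if the bolt is turned more than a third of a turn away from the thread start while it still rides high (forward before it has dropped, or too far back past the drop) (x of bolt_index in the frame of boss_mouth below -0.013 m and z of hub_bolt in the frame of boss_mouth above 0.0102 m).
It fails at once if the bolt is lifted out of its thread (z of hub_bolt in the frame of boss_mouth above 0.021 m).
It fails at once if the vial is dropped from more than about 25 mm (linear speed of tipped_vial above 0.7 m/s and contact force between the fingers and tipped_vial below 0.05 N).
It fails at once if the dish or a bystander is pushed more than 30 mm or knocked over (distance of any of dish, vial_rack, ferrule_jar, erlenmeyer, spanner, marker, tweezers from where it was at the start of the episode above 0.03 m or angle between any of ferrule_jar, erlenmeyer's own z axis and vertical above 0.5 rad).
It also fails if it takes over 72 s, if anything falls off the work surface, if the arm or the gripper's body presses on something with over 40 N, if the wrist force passes 120 N, or if a joint passes its speed limit or range.

## Working session

There is one attempt and no reset: what is moved stays moved. The work goes in short steps, Python scripts to look and compute and a shell command to move; the robot and the scene stay as the last step left them, time stands still between calls to the robot, and variables do not carry over. Pictures are saved under pics/ and viewed, at most 10 in all, crops included, and the job is handed in when it is done.

```bash
ls; mkdir -p pics; python3 - <<'E'
from rig import ctrl
import cv2,numpy as np
a=ctrl.capture("side");b=ctrl.capture("top");
np.save('side0.npy',a);np.save('top0.npy',b)
cv2.imwrite('pics/side0.png',a[...,::-1]);cv2.imwrite('pics/top0.png',b[...,::-1])
for n in("side","top","wrist"):print(n,ctrl.calibration(n))
s=ctrl.sense();print(s)
E
```

```text
pics
rig.py
steer.py
side {'fx': 494.6928806076537, 'fy': 494.6928806076537, 'cx': 278.1783073453844, 'cy': 205.31820203028477, 'position': array([ 537.79392384, 1123.49193197,  933.09107998]), 'attitude': array([-0.00884442,  0.02680835,  0.8972912 , -0.44053558])}
top {'fx': 430.34521566720434, 'fy': 430.34521566720434, 'cx': 277.46699035794796, 'cy': 202.4446627402016, 'position': array([ 255.16113619,   59.86644714, 1318.85792461]), 'attitude': array([-0.06382914,  0.70542033, -0.7029671 ,  0.06438373])}
wrist {'fx': 325.19226210127806, 'fy': 325.19226210127806, 'cx': 282.4920708957449, 'cy': 209.29002864838336, 'position': array([ 264.26963944, -459.82552007,  374.03707987]), 'attitude': array([ 0.12433118,  0.81826716, -0.55472617, -0.08520271])}
{'time_s': 0.1, 'joints': array([-1.41537670e+00,  3.13369331e-01,  1.49834658e+00,  2.08286122e-05,
        1.33098937e+00, -2.23407679e-01]), 'dq': array([ 0.00075304, -0.00235205, -0.00318328,  0.00143457, -0.00126011,
       -0.00025515]), 'tau': array([ 1.65951948e-03, -4.12895715e+01, -2.60143715e+01, -1.41266501e-04,
        3.02712673e-03,  4.81379288e-06]), 'eef_pos': array([ 194.14251393, -487.7479821 ,  404.21031215]), 'ee_rot': array([-5.55644674e-04,  9.82115118e-01,  1.88280601e-01,  2.90166381e-05]), 'force': array([-0.0972466 ,  0.17146442,  0.20607402]), 'wrist_torque': array([-0.03602819,  0.02383358,  0.01840717]), 'grip_force': 0.0, 'grip_width': 0.9986891843807512}
```
View pics/side0.png

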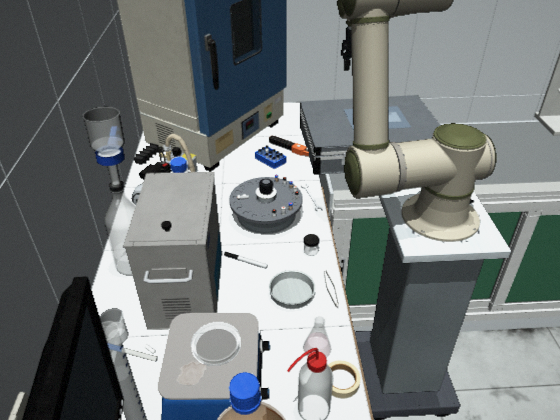

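View pics/top0.png

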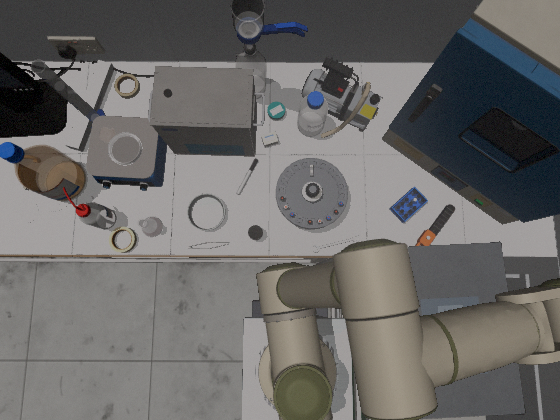

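Side: carousel with the knob near (265,186) and the dish at (292,289). Top: knob at (313,190), tipped vial at (311,170) on the far side, and dish at (207,211). The jar is at (256,232) and the bath at (205,110).

```bash
cat > h.py <<'E'
from rig import ctrl
import numpy as np, cv2
from scipy.spatial.transform import Rotation as R
def rot(q): return R.from_quat(np.roll(q,-1))
def ray(c,px):
    x=(np.array(px,float)-[c['cx'],c['cy']])/c['fx']
    if c.get('fish'):
        t=np.hypot(*x); d=np.array([*(x/t*np.sin(t)),np.cos(t)]) if t>0 else np.array([0,0,1.])
    else: d=np.array([*x,1.])
    d=rot(c['attitude']).apply(d); return d/np.linalg.norm(d)
def cal(n):
    c=dict(ctrl.calibration(n)); c['fish']=n=='wrist'; return c
def atz(c,px,z):
    d=ray(c,px); p=c['position']; return p+d*(z-p[2])/d[2]
def proj(c,P):
    v=rot(c['attitude']).inv().apply(np.asarray(P)-c['position'])
    if c.get('fish'):
        r=np.hypot(v[0],v[1]); t=np.arctan2(r,v[2]); k=t/r
        return c['fx']*k*v[:2]+[c['cx'],c['cy']]
    return c['fx']*v[:2]/v[2]+[c['cx'],c['cy']]
def tri(cs,pxs):
    A=0;b=0
    ds=[(c['position'],ray(c,p)) for c,p in zip(cs,pxs)]
    for p,d in ds:
        M=np.eye(3)-np.outer(d,d); A=A+M; b=b+M@p
    X=np.linalg.solve(A,b)
    return X,[np.linalg.norm((np.eye(3)-np.outer(d,d))@(X-p)) for p,d in ds]
def totool(dw):
    return rot(ctrl.sense()['ee_rot']).inv().apply(dw)
E
python3 - <<'E'
from h import *
t=cal('top');s=cal('side')
for n,p,z in [('car',(313,192),66),('knob',(313,187.5),120),('vial',(311,170),72),('dish',(207,211),13),('jar',(256,232),46),('erl',(151,226),50),('rack',(409,205),36)]:print(n,atz(t,p,z).round())
print(tri([t,s],[(313,188),(265,181)]))
print(tri([t,s],[(207,211),(292,290)]))
st=np.load('top0.npy')[145:240,265:360];ss=np.load('side0.npy')[165:240,220:310]
a=cv2.resize(st,(400,400),interpolation=cv2.INTER_CUBIC);b=cv2.resize(ss,(400,333),interpolation=cv2.INTER_CUBIC)
o=np.zeros((400,800,3),np.uint8);o[:,:400]=a;o[:333,400:]=b
cv2.imwrite('pics/c0.png',o[...,::-1])
E
```

```text
car [517. -46.  66.]
knob [519. -42. 120.]
vial [583. -41.  72.]
dish [467. 276.  13.]
jar [399. 123.  46.]
erl [416. 434.  50.]
rack [ 484. -339.   36.]
(array([516.96035238, -41.68743116, 121.12369155]), [np.float64(0.27538223238553966), np.float64(0.275382232385528)])
(array([465.48274229, 276.88425568,   9.09346193]), [np.float64(2.5806903962655166), np.float64(2.5806903962655876)])
```

View pics/c0.png

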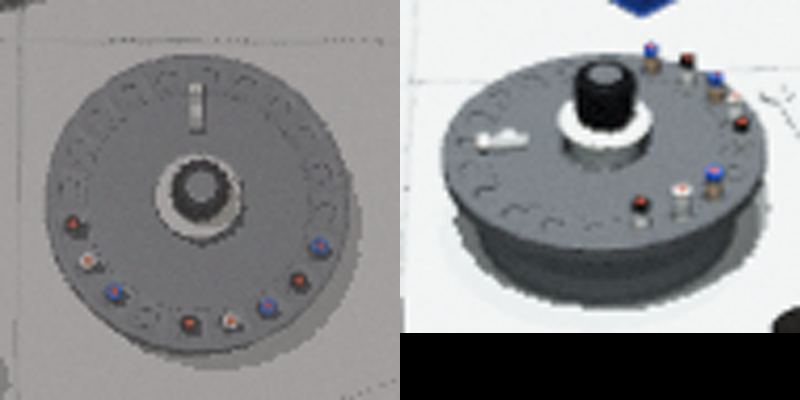

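```bash
python3 - <<'E'
from h import *
t=cal('top');s=cal('side')
k=95/400;m=90/400
for a,b in [((197,83),(475,142)),((197,132),(528,139)),((197,107),(500,141)),((200,187),(605,72))]:
    print(tri([t,s],[(265+a[0]*k,145+a[1]*k),(220+(b[0]-400)*m,165+b[1]*m)]))
print(ray(cal('wrist'),(282.5,209.2)))
E
python3 steer.py '{"sx":[170,340,505,505,505,505,505,505],"sy":[-93,-186,-278,-278,-278,-278,-278,-278],"sz":[0,0,0,0,0,0,0,0],"ax":[0,0,0,0,0,0,0,0],"ay":[0,0,0,0,0,0,0,0],"az":[0.13,0.26,0.379,0.379,0.379,0.379,0.379,0.379]}' 0.5
python3 -c "
from h import *
s=ctrl.sense();p=s['eef_pos'];print(s['time_s'],p,rot(s['ee_rot']).as_matrix().round(3),totool(np.array([560,-43,404])-p))"
```

```text
(array([600.55644626, -43.49513133,  66.83363855]), [np.float64(0.17526218058294377), np.float64(0.17526218058311507)])
(array([565.01688864, -43.14688312,  67.60157941]), [np.float64(0.44019287091204323), np.float64(0.44019287091229414)])
(array([583.53467947, -43.41853363,  66.67393425]), [np.float64(0.4146220322986456), np.float64(0.41462203229879585)])
(array([513.32807931, -40.31207503, 121.07255994]), [np.float64(0.1952984074843403), np.float64(0.19529840748436716)])
[-0.27712217 -0.10886864 -0.95464701]
time_s: 0.9
eef_pos: [449.4, -177.1, 404.6]
ee_rot: [-0.0, 1.0, -0.0, -0.0]
force: [1.1, -0.8, 0.0]
grip_width: 0.497
grip_force: 0.0
0.9 [ 449.36427336 -177.12177834  404.63279518] [[ 1. -0. -0.]
 [-0. -1.  0.]
 [-0. -0. -1.]] [ 110.60760754 -134.14499874    0.62636207]
```

```bash

python3 steer.py '{"sx":[30,60,80,80,80,80,80],"sy":[-45,-90,-134,-134,-134,-134,-134],"sz":[0,0,0,0,0,0,0],"ax":[0,0,0,0,0,0,0],"ay":[0,0,0,0,0,0,0],"az":[0,0,0,0,0,0,0]}'
cat > cap.py <<'E'
from h import *
import pickle,sys
n=sys.argv[1];c=cal('wrist');im=ctrl.capture('wrist')
pickle.dump((c,im),open(n+'.pkl','wb'))
if len(sys.argv)>2:
    x,y,w,h,k=map(int,sys.argv[2:7]); im=cv2.resize(im[y:y+h,x:x+w],None,fx=k,fy=k,interpolation=cv2.INTER_CUBIC)
cv2.imwrite('pics/'+n+'.png',im[...,::-1])
print(c['position'])
E
python3 cap.py w1
python3 steer.py '{"sx":[0,0,0,0,0],"sy":[0,0,0,0,0],"sz":[35,70,70,70,70],"ax":[0,0,0,0,0],"ay":[0,0,0,0,0],"az":[0,0,0,0,0]}'
python3 cap.py w2
python3 -c "
import pickle,cv2,numpy as np
a=pickle.load(open('w1.pkl','rb'))[1];b=pickle.load(open('w2.pkl','rb'))[1]
o=np.hstack([a,b]);cv2.imwrite('pics/w12.png',cv2.resize(o,(800,300),interpolation=cv2.INTER_AREA)[...,::-1])"
```

```text
time_s: 1.6
eef_pos: [528.1, -46.3, 404.7]
ee_rot: [0.0, 1.0, -0.001, -0.0]
force: [0.2, -0.2, 1.1]
grip_width: 0.499
grip_force: 0.0
[603.630329   -46.68444855 374.49871259]
time_s: 2.15
eef_pos: [528.8, -45.5, 336.7]
ee_rot: [0.0, 1.0, -0.0, 0.002]
force: [0.4, 0.1, 0.8]
grip_width: 0.502
grip_force: 0.0
[604.40508606 -45.79075342 306.77156795]
```

View pics/w2.png

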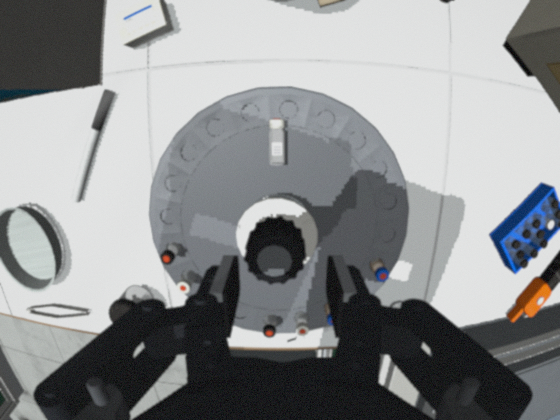

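w2: tipped vial spans (277,119) to (278,164). The flange is centred near (277,235) and the knob near (276,250). Next, an enlarged crop of both wrist views.

```bash
python3 -c "
import pickle,cv2,numpy as np
a=pickle.load(open('w1.pkl','rb'))[1][120:310,200:360];b=pickle.load(open('w2.pkl','rb'))[1][105:295,200:360]
o=np.hstack([a,b]);cv2.imwrite('pics/w12.png',cv2.resize(o,None,fx=2.5,fy=2.5,interpolation=cv2.INTER_CUBIC)[...,::-1])"
```

```text
(no output)
```

View pics/w12.png

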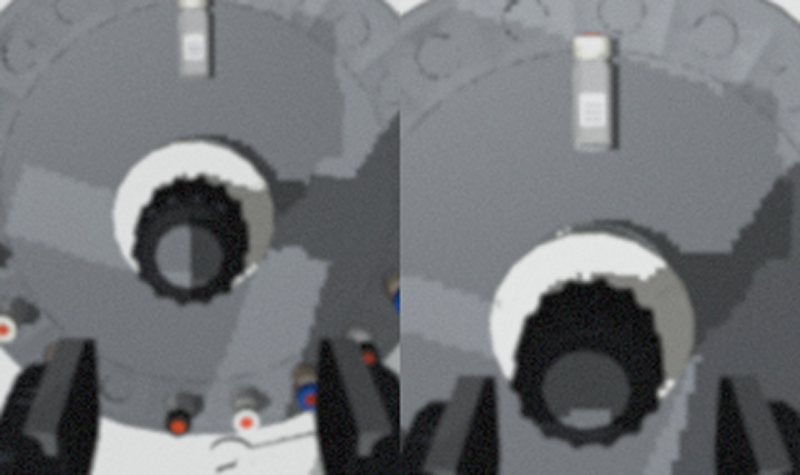

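The index rib shows as a small white tab at (298,230) in w1 and (306,260) in w2. The knob-top ring centre is at (276,222) in w1 and (275,262) in w2.

```bash
python3 - <<'E'
from h import *
import pickle
a=pickle.load(open('w1.pkl','rb'))[0];b=pickle.load(open('w2.pkl','rb'))[0]
t=cal('top');s=cal('side')
print('vialbottom',tri([a,b],[(278,150.4),(277.2,165)]))
print('knob w',tri([a,b],[(276,222),(275,262)]))
print('knob all',tri([a,b,t,s],[(276,222),(275,262),(265+200*.2375,145+187*.2375),(220+205*.225,165+72*.225)]))
print('rib',tri([a,b],[(298,230),(306,260)]),atz(a,(298,230),89),atz(b,(306,260),89))
for c in (a,b): print(proj(c,[517,-44,88]),proj(c,[487,-44,88]))
print('vial mid b z72',atz(b,(276.6,142),72), 'cap',atz(b,(276,119.4),74),'bot',atz(b,(277.2,165),72))
v=[tri([b,t,s],[p,q,r]) for p,q,r in [((276.6,142),(265+197*k,145+107*k),(220+100*.225,165+141*.225)) for k in [95/400]]];print(v)
# flange centre from white/grey ring: left/right extents at z=86
for c,l,r,row in [(a,200+114/2.5,200+273/2.5,120+218/2.5),(b,200+490/2.5-160,200+694/2.5-160,105+325/2.5)]:
    print('flange',atz(c,(l,row),86),atz(c,(r,row),86))
im=np.load('top0.npy')
E
```

```text
vialbottom (array([569.17091824, -42.61291489,  93.40589765]), [np.float64(0.14650586437520607), np.float64(0.14650586437520946)])
knob w (array([516.90802049, -41.40073364, 131.03193748]), [np.float64(0.009794523696234337), np.float64(0.009794523696206476)])
knob all (array([513.04583551, -40.81474943, 121.17219008]), [np.float64(0.4878962331207804), np.float64(1.0040923935262815), np.float64(0.5515148348465446), np.float64(0.5601132324458081)])
rib (array([484.68119843, -63.93076974,  63.7598062 ]), [np.float64(1.628284342136444), np.float64(1.628284342136488)]) [493.8971881  -61.09887365  89.        ] [497.55997259 -63.43988647  89.        ]
[279.71651947 206.20724907] [279.86149575 236.43838566]
[279.79055083 235.38691759] [279.93463961 271.95167998]
vial mid b z72 [582.53281438 -41.75964866  72.        ] cap [598.96070719 -41.41803309  74.        ] bot [565.6419311  -42.13299444  72.        ]
[(array([582.94661823, -42.40604508,  67.79622651]), [np.float64(1.0758839529653357), np.float64(0.8549861970239172), np.float64(0.9512952520774983)])]
flange [515.50135197 -12.18070278  86.        ] [515.38623309 -71.38467524  86.        ]
flange [516.39478468 -11.78419939  86.        ] [516.40323709 -71.68999509  86.        ]
```

```bash

python3 steer.py '{"sx":[30,55,55,55,55,55,55,55],"sy":[-2,-3,-3,-3,-3,-3,-3,-3],"sz":[0,0,30,60,80,80,80,80],"ax":[0,0,0,0,0,0,0,0],"ay":[0,0,0,0,0,0,0,0],"az":[0,0,0,0,0,0,0,0]}' 0.45
python3 cap.py w3 150 160 270 200 3
```

```text
time_s: 3.0
eef_pos: [583.9, -42.2, 256.7]
ee_rot: [0.0, 1.0, -0.0, 0.002]
force: [-0.1, -0.3, -0.3]
grip_width: 0.452
grip_force: 0.0
[659.53486817 -42.43942737 226.77272646]
```

View pics/w3.png

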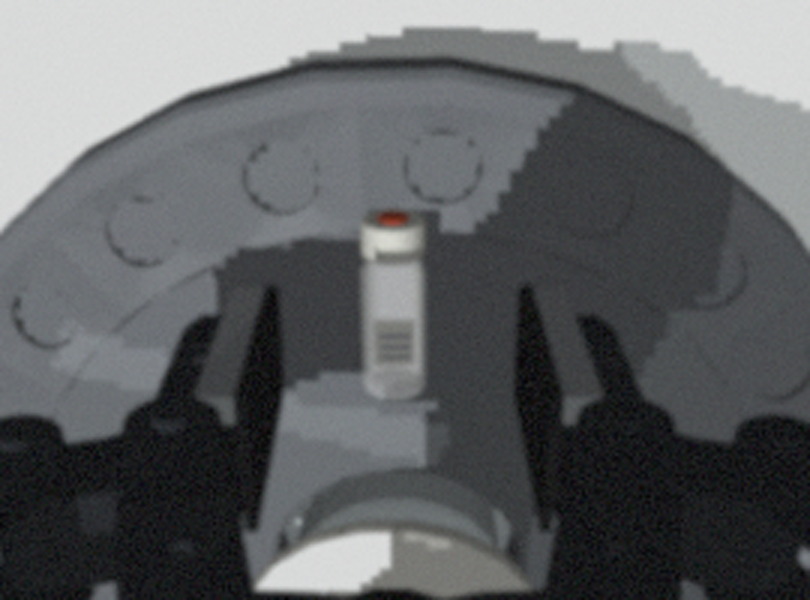

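The vial is centred between the pads at about (393,300) in the crop. I'll descend, grip and lift.

```bash

python3 steer.py '{"sx":[0,0,0],"sy":[0,0,0],"sz":[8,15,15],"ax":[0,0,0],"ay":[0,0,0],"az":[0,0,0]}' 0.45
python3 steer.py '{"sx":[0,0,0,0,0,0,0,0],"sy":[0,0,0,0,0,0,0,0],"sz":[0,0,0,0,0,0,0,0],"ax":[0,0,0,0,0,0,0,0],"ay":[0,0,0,0,0,0,0,0],"az":[0,0,0,0,0,0,0,0]}' 0.0 20
python3 steer.py '{"sx":[0,0,0,0,0],"sy":[0,0,0,0,0],"sz":[-10,-30,-60,-90,-90],"ax":[0,0,0,0,0],"ay":[0,0,0,0,0],"az":[0,0,0,0,0]}'
python3 cap.py w4 150 160 270 200 2
```

```text
time_s: 3.35
eef_pos: [583.3, -42.1, 238.7]
ee_rot: [-0.0, 1.0, -0.0, -0.001]
force: [-0.0, 0.5, -0.1]
grip_width: 0.446
grip_force: 0.0
time_s: 4.15
eef_pos: [583.5, -42.1, 239.9]
ee_rot: [0.0, 1.0, -0.0, 0.0]
force: [-0.3, -1.1, 3.4]
grip_width: 0.113
grip_force: 22.8
time_s: 4.65
eef_pos: [583.9, -42.1, 334.3]
ee_rot: [0.001, 1.0, -0.0, 0.004]
force: [-0.1, 0.2, -1.3]
grip_width: 0.117
grip_force: 22.4
[659.6191908  -42.36706279 304.67600995]
```

```bash

python3 steer.py '{"sx":[-40,-80,-118,-118,-118,-118,-118,-118],"sy":[0,0,-15,-55,-95,-135,-175,-215],"sz":[-10,-10,-10,-10,-10,-10,-10,-10],"ax":[0,0,0,0,0,0,0,0],"ay":[0,0,0,0,0,0,0,0],"az":[0,0,0,0,0,0,0,0]}'
python3 steer.py '{"sx":[0,0,0,0,0,0,0,0],"sy":[-40,-80,-103,-103,-103,-103,-103,-103],"sz":[0,0,0,20,50,90,120,120],"ax":[0,0,0,0,0,0,0,0],"ay":[0,0,0,0,0,0,0,0],"az":[0,0,0,0,0,0,0,0]}'
python3 steer.py '{"sx":[0,0],"sy":[0,0],"sz":[0,0],"ax":[0,0],"ay":[0,0],"az":[0,0]}'
python3 cap.py w5
python3 -c "
from h import *
a=ctrl.capture('side')[230:340,230:360];b=ctrl.capture('top')[160:260,150:280]
cv2.imwrite('pics/d5.png',np.hstack([cv2.resize(a,(390,330)),cv2.resize(b,(390,330))])[...,::-1])"
```

```text
time_s: 5.5
eef_pos: [465.0, 174.6, 338.9]
ee_rot: [0.0, 1.0, -0.0, -0.001]
force: [0.3, 0.8, 0.2]
grip_width: 0.119
grip_force: 22.4
time_s: 6.3
eef_pos: [464.2, 275.5, 215.6]
ee_rot: [0.001, 1.0, -0.0, -0.004]
force: [-0.1, -1.1, -0.7]
grip_width: 0.121
grip_force: 22.4
time_s: 6.5
eef_pos: [466.0, 276.1, 221.3]
ee_rot: [-0.0, 1.0, -0.0, 0.001]
force: [0.2, -0.6, 0.6]
grip_width: 0.118
grip_force: 22.4
[541.55649491 275.90451521 191.28769817]
```

View pics/w5.png

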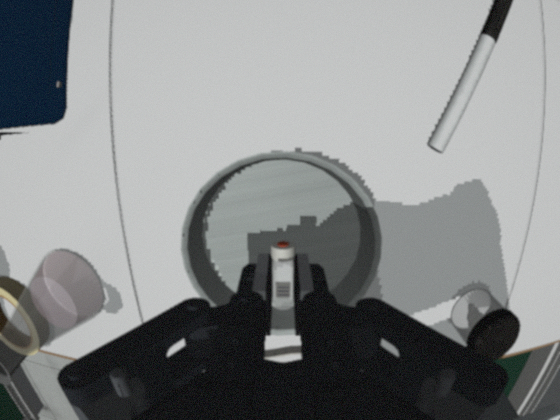

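w5: the vial is held at (283,275). The dish rim runs from (182,235) to (381,235), with its far edge at (283,152).

```bash
python3 - <<'E'
from h import *
import pickle
c=pickle.load(open('w5.pkl','rb'))[0]
print(atz(c,(182,235),26),atz(c,(381,235),26),atz(c,(283,152),26))
E
python3 steer.py '{"sx":[0,0,0,0,0,0],"sy":[0,0,0,0,0,0],"sz":[20,32,38,40,40,40],"ax":[0,0,0,0,0,0],"ay":[0,0,0,0,0,0],"az":[0,0,0,0,0,0]}'
```

```text
[475.08949504 332.86031424  26.        ] [475.15497208 220.44243199  26.        ] [520.89225717 275.7816668   26.        ]
time_s: 7.25
eef_pos: [465.7, 276.0, 180.2]
ee_rot: [-0.0, 1.0, -0.0, 0.0]
force: [-0.8, -0.0, 0.0]
grip_width: 0.117
grip_force: 22.4
```

```bash

python3 steer.py '{"sx":[0,0,0],"sy":[0,0,0],"sz":[1.5,2.5,2.5],"ax":[0,0,0],"ay":[0,0,0],"az":[0,0,0]}'
python3 steer.py '{"sx":[0,0,0,0,0],"sy":[0,0,0,0,0],"sz":[0,0,0,0,0],"ax":[0,0,0,0,0],"ay":[0,0,0,0,0],"az":[0,0,0,0,0]}' 0.35
python3 steer.py '{"sx":[0,0,0,0,0,0],"sy":[0,0,0,0,0,0],"sz":[-10,-30,-60,-100,-140,-140],"ax":[0,0,0,0,0,0],"ay":[0,0,0,0,0,0],"az":[0,0,0,0,0,0]}'
python3 cap.py w6 170 130 230 200 3
```

```text
time_s: 7.55
eef_pos: [465.5, 275.9, 177.2]
ee_rot: [0.0, 1.0, -0.0, -0.0]
force: [0.8, -0.6, 0.2]
grip_width: 0.118
grip_force: 22.4
time_s: 8.05
eef_pos: [465.5, 276.0, 177.2]
ee_rot: [0.0, 1.0, -0.0, 0.0]
force: [-0.5, -0.1, -0.7]
grip_width: 0.354
grip_force: 0.0
time_s: 8.65
eef_pos: [466.1, 276.2, 323.1]
ee_rot: [-0.002, 1.0, -0.0, 0.005]
force: [0.7, -0.1, -0.7]
grip_width: 0.349
grip_force: 0.0
[541.88848039 276.13825928 293.72449537]
```

View pics/w6.png

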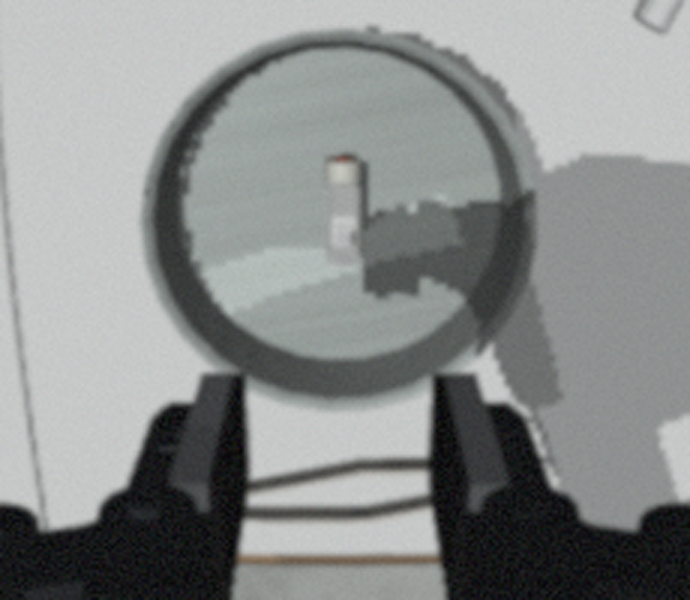

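The vial rests near the dish centre, at about (343,210) in the crop against a rim centre of (342,215). Now back to the carousel, with a better fix on the axis.

```bash
python3 - <<'E'
from h import *
import pickle
a=pickle.load(open('w1.pkl','rb'))[0];b=pickle.load(open('w2.pkl','rb'))[0]
print('far edge',atz(a,(277,176.4),88),atz(b,(276,197.8),88))
print('knob124',atz(a,(276,222),124),atz(b,(275,262),124))
print('tray top',atz(cal('top'),(312.1,193.2),66))
# tray far edge w2
print('tray far edge b',atz(b,(280,87),66),'L',atz(b,(150,210),66),'R',atz(b,(408,210),66))
E
python3 steer.py '{"sx":[0,0,0,0,0,10,20,30],"sy":[40,80,120,160,200,240,280,318],"sz":[0,0,0,0,0,0,0,0],"ax":[0,0,0,0,0,0,0,0],"ay":[0,0,0,0,0,0,0,0],"az":[0,0,0,0,0,0,0,0]}' 1.0
python3 steer.py '{"sx":[20,20,20],"sy":[0,0,0],"sz":[0,0,0],"ax":[0,0,0],"ay":[0,0,0],"az":[0,0,0]}'
python3 cap.py w7
python3 steer.py '{"sx":[0,0,0,0,0,0,0,0],"sy":[0,0,0,0,0,0,0,0],"sz":[0,0,0,0,0,0,0,0],"ax":[0,0,0,0,0,0,0,0],"ay":[0,0,0,0,0,0,0,0],"az":[-0.15,-0.3,-0.45,-0.6,-0.75,-0.9,-1.05,-1.2]}'
python3 steer.py '{"sx":[0,0,0,0,0],"sy":[0,0,0,0,0],"sz":[0,0,0,0,0],"ax":[0,0,0,0,0],"ay":[0,0,0,0,0],"az":[-0.15,-0.3,-0.45,-0.45,-0.45]}'
python3 cap.py w8
python3 -c "
import pickle,cv2,numpy as np
a=pickle.load(open('w7.pkl','rb'))[1][100:340,180:380];b=pickle.load(open('w8.pkl','rb'))[1][100:340,180:380]
cv2.imwrite('pics/w78.png',cv2.resize(np.hstack([a,b]),None,fx=2,fy=2,interpolation=cv2.INTER_CUBIC)[...,::-1])"
```

```text
far edge [544.9722815  -41.67516696  88.        ] [545.15160983 -41.44418339  88.        ]
knob124 [514.4034374  -41.23804963 124.        ] [513.40680769 -41.23526049 124.        ]
tray top [513.47936238 -43.55963841  66.        ]
tray far edge b [622.79047536 -44.21969322  66.        ] L [529.43870006  62.81399301  66.        ] R [ 529.27822471 -148.49747793   66.        ]
time_s: 9.5
eef_pos: [495.3, -43.8, 316.6]
ee_rot: [-0.0, 1.0, -0.0, -0.001]
force: [0.6, 0.4, 0.1]
grip_width: 0.998
grip_force: 0.0
time_s: 9.8
eef_pos: [515.0, -41.7, 316.4]
ee_rot: [-0.0, 1.0, 0.0, -0.001]
force: [-0.1, 0.3, 0.4]
grip_width: 1.002
grip_force: 0.0
[590.51218091 -41.87172526 286.06324612]
time_s: 10.65
eef_pos: [514.8, -41.2, 317.1]
ee_rot: [-0.0, 0.823, 0.568, -0.0]
force: [-0.5, 0.5, -0.1]
grip_width: 1.001
grip_force: 0.0
time_s: 11.15
eef_pos: [515.1, -41.6, 317.2]
ee_rot: [-0.0, 0.68, 0.733, -0.0]
force: [-0.1, 0.1, -0.7]
grip_width: 1.001
grip_force: 0.0
[508.89157801  34.00736142 287.01199914]
```

View pics/w78.png

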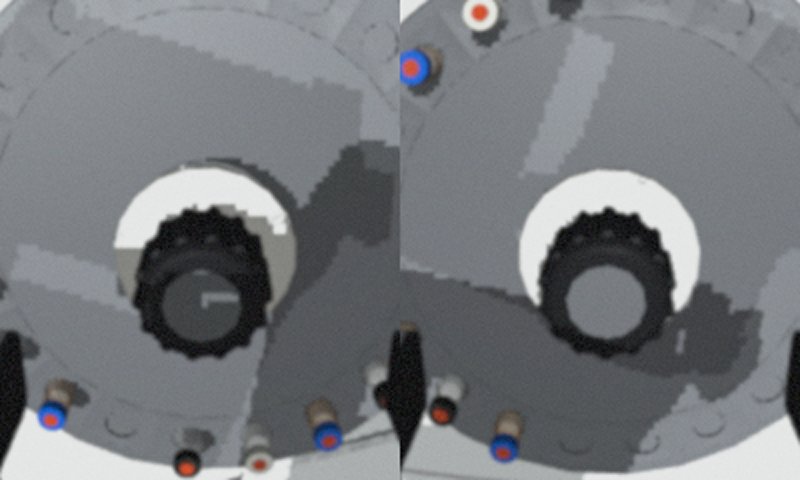

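w78: the knob-top disc centre is at (280.5,252.5) in w7 and (282,251) in w8, and nothing is in the way.

```bash
python3 - <<'E'
from h import *
import pickle
a=pickle.load(open('w7.pkl','rb'))[0];b=pickle.load(open('w8.pkl','rb'))[0]
print(atz(a,(280.5,252.5),124),atz(b,(282,251),124),tri([a,b],[(280.5,252.5),(282,251)]))
# flange L/R: w7 (115..295,row~245) w8 (118..300,row 250)
print(atz(a,(180+57.5,222),86),atz(a,(180+147.5,222),86),'|',atz(b,(180+59.5,224),86),atz(b,(180+150,224),86))
s=ctrl.sense();print(s['joints'],s['eef_pos'])
E
```

```text
[514.65875159 -40.70582595 124.        ] [514.09165768 -40.57870304 124.        ] (array([514.2045776 , -40.79794386, 123.2654955 ]), [np.float64(0.1397942059223579), np.float64(0.13979420592238231)])
[518.77003984 -12.18161845  86.        ] [518.81414676 -71.36429615  86.        ] | [485.82141095 -40.72340938  86.        ] [545.50869395 -36.1674985   86.        ]
[-3.07668529e-01  3.81880340e-01  1.64320887e+00  1.10733913e-05
  1.11672066e+00 -3.83586919e-01] [515.18494571 -41.67338069 317.20604161]
```

```bash

python3 steer.py '{"sx":[0,0,0,0,0],"sy":[0,0,0,0,0],"sz":[20,40,52,58,58],"ax":[0,0,0,0,0],"ay":[0,0,0,0,0],"az":[0,0,0,0,0]}'
python3 steer.py '{"sx":[0,0,0,0,0,0,0,0],"sy":[0,0,0,0,0,0,0,0],"sz":[0,0,0,0,0,0,0,0],"ax":[0,0,0,0,0,0,0,0],"ay":[0,0,0,0,0,0,0,0],"az":[0,0,0,0,0,0,0,0]}' 0.3 30
python3 -c "
from h import *
s=ctrl.sense();print(s['force'],s['wrist_torque'],totool(s['force']))"
```

```text
time_s: 11.7
eef_pos: [515.4, -42.0, 258.9]
ee_rot: [-0.0, 0.679, 0.734, -0.0]
force: [0.5, 0.1, 1.2]
grip_width: 1.006
grip_force: 0.0
time_s: 12.5
eef_pos: [515.7, -42.1, 259.7]
ee_rot: [0.001, 0.679, 0.734, 0.0]
force: [0.7, 0.4, 5.4]
grip_width: 0.462
grip_force: 31.1
[0.71164493 0.39041336 5.41673062] [ 0.11878427 -0.13892689  0.04538563] [ 0.33070557  0.74723125 -5.41591275]
```

```bash
python3 cap.py g0
python3 steer.py '{"sx":[0,0,0,0,0,0,0,0],"sy":[0,0,0,0,0,0,0,0],"sz":[-0.5,-0.6,-0.7,-0.8,-0.9,-1.0,-1.1,-1.1],"ax":[0,0,0,0,0,0,0,0],"ay":[0,0,0,0,0,0,0,0],"az":[-0.1,-0.2,-0.3,-0.4,-0.5,-0.6,-0.7,-0.7]}'
python3 steer.py '{"sx":[0,0,0,0,0,0,0,0],"sy":[0,0,0,0,0,0,0,0],"sz":[-0.1,-0.2,-0.3,-0.4,-0.5,-0.6,-0.7,-0.7],"ax":[0,0,0,0,0,0,0,0],"ay":[0,0,0,0,0,0,0,0],"az":[-0.1,-0.2,-0.3,-0.4,-0.5,-0.6,-0.7,-0.7]}'
python3 cap.py g1
python3 steer.py '{"sx":[0,0,0,0,0],"sy":[0,0,0,0,0],"sz":[0,0,0,0,0],"ax":[0,0,0,0,0],"ay":[0,0,0,0,0],"az":[0,0,0,0,0]}' 0.75
python3 cap.py g2
python3 -c "
import pickle,cv2,numpy as np
o=[cv2.resize(pickle.load(open(n+'.pkl','rb'))[1][170:350,180:380],(400,360),interpolation=cv2.INTER_CUBIC) for n in ('g1','g2')]
cv2.imwrite('pics/g12.png',np.hstack(o)[...,::-1])"
```

```text
[509.27483893  33.43325535 229.46826677]
time_s: 13.35
eef_pos: [515.7, -42.2, 260.3]
ee_rot: [0.001, 0.385, 0.923, 0.0]
force: [3.9, -0.3, -1.5]
grip_width: 0.458
grip_force: 30.9
time_s: 14.15
eef_pos: [515.9, -42.4, 261.0]
ee_rot: [0.001, 0.046, 0.999, -0.0]
force: [5.4, -2.9, -1.0]
grip_width: 0.461
grip_force: 30.8
[439.80875273 -35.63535175 230.6913849 ]
time_s: 14.7
eef_pos: [515.4, -42.0, 261.0]
ee_rot: [-0.0, 0.046, 0.999, 0.0]
force: [1.0, 0.0, -0.6]
grip_width: 0.75
grip_force: 0.0
[439.30166144 -35.23057514 230.79554466]
```

View pics/g12.png

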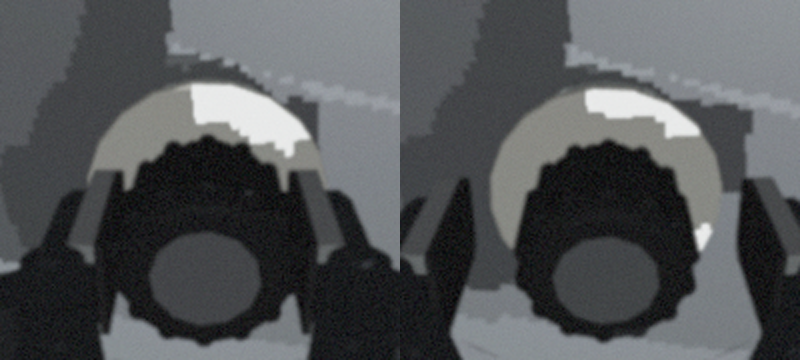

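g12: after release the knob-top disc shrinks from 110 to 104 px wide, which is a drop of about 6 mm. The index rib is at (703,237) in the crop, or (331.5,288.5) in the full picture. I'll regrip 4 mm lower and turn forward.

```bash
python3 - <<'E'
from h import *
import pickle
c=pickle.load(open('g2.pkl','rb'))[0];d=pickle.load(open('g1.pkl','rb'))[0]
p=atz(c,(331.5,288.5),84);print('rib',p,np.arctan2(p[1]+41.5,p[0]-515))
for cc,l,r,row in((d,150/2,260/2,278/2),(c,153.5/2,258/2,280/2)):
    a=ray(cc,(180+l,170+row));b=ray(cc,(180+r,170+row));print(np.linalg.norm(atz(cc,(180+l,170+row),124)-atz(cc,(180+r,170+row),124)))
E
python3 steer.py '{"sx":[0,0,0],"sy":[0,0,0],"sz":[2,4,4],"ax":[0,0,0],"ay":[0,0,0],"az":[0,0,0]}'
python3 steer.py '{"sx":[0,0,0,0,0,0],"sy":[0,0,0,0,0,0],"sz":[0,0,0,0,0,0],"ax":[0,0,0,0,0,0],"ay":[0,0,0,0,0,0],"az":[0,0,0,0,0,0]}' 0.3 30
python3 -c "
from h import *
s=ctrl.sense();print(s['force'],s['wrist_torque'],s['joints'][5])"
```

```text
rib [530.52085629 -17.69598466  84.        ] 0.9929975999691804
21.72758929153415
20.659845144307944
time_s: 15.05
eef_pos: [515.4, -42.0, 256.6]
ee_rot: [-0.0, 0.046, 0.999, 0.0]
force: [-0.8, 0.1, 0.5]
grip_width: 0.746
grip_force: 0.0
time_s: 15.65
eef_pos: [515.5, -42.1, 257.1]
ee_rot: [0.0, 0.046, 0.999, -0.0]
force: [-0.3, 1.3, 2.4]
grip_width: 0.456
grip_force: 30.6
[-0.30897168  1.25211566  2.38006566] [0.12634296 0.09403934 0.00723063] -1.7872475419730378
```

```bash

for i in 1 2 3; do python3 steer.py '{"sx":[0,0,0,0,0,0,0,0],"sy":[0,0,0,0,0,0,0,0],"sz":[0.14,0.29,0.43,0.57,0.72,0.86,1.0,1.15],"ax":[0,0,0,0,0,0,0,0],"ay":[0,0,0,0,0,0,0,0],"az":[0.15,0.3,0.45,0.6,0.75,0.9,1.05,1.2]}'|egrep 'eef|force'; python3 -c "
from h import *
s=ctrl.sense();print(s['wrist_torque'],s['joints'][5])"; done; python3 cap.py f1
```

```text
eef_pos: [516.0, -41.5, 256.1]
force: [5.6, 5.8, -0.0]
grip_force: 30.7
[ 1.25224433 -1.06965036  0.06022457] -0.5811951487614826
eef_pos: [516.5, -41.8, 255.3]
force: [9.1, 3.0, -0.8]
grip_force: 30.6
[ 0.68483783 -1.75034609  0.0166855 ] 0.6188478509993972
eef_pos: [516.5, -42.6, 254.3]
force: [6.8, -3.2, -0.1]
grip_force: 30.7
[-0.59449257 -1.32613546  0.03164621] 1.8188417345925312
[580.75457123 -82.97427334 224.51509003]
```

```bash

python3 steer.py '{"sx":[0,0,0,0],"sy":[0,0,0,0],"sz":[0,0,0,0],"ax":[0,0,0,0],"ay":[0,0,0,0],"az":[0,0,0,0]}' 0.75
python3 cap.py f2
for i in 1 2 3; do python3 steer.py '{"sx":[0,0,0,0,0,0,0,0],"sy":[0,0,0,0,0,0,0,0],"sz":[0,0,0,0,0,0,0,0],"ax":[0,0,0,0,0,0,0,0],"ay":[0,0,0,0,0,0,0,0],"az":[-0.15,-0.3,-0.45,-0.6,-0.75,-0.9,-1.05,-1.2]}'|egrep 'eef|force'; done
python3 steer.py '{"sx":[-1,-1,-1],"sy":[0,0,0],"sz":[0,0,0],"ax":[0,0,0],"ay":[0,0,0],"az":[0,0,0]}' 
python3 cap.py f3
python3 -c "
import pickle,cv2,numpy as np
o=[cv2.resize(pickle.load(open(n+'.pkl','rb'))[1][170:350,180:380],(400,360),interpolation=cv2.INTER_CUBIC) for n in ('g2','f3')]
cv2.imwrite('pics/f3.png',np.hstack(o)[...,::-1])"
```

```text
time_s: 18.5
eef_pos: [515.4, -42.0, 253.4]
ee_rot: [-0.0, 0.962, -0.271, -0.0]
force: [0.2, -0.2, -0.0]
grip_width: 0.746
grip_force: 0.0
[579.6941265  -81.90511323 223.20754161]
eef_pos: [515.4, -42.0, 253.5]
force: [0.1, 0.3, 0.4]
grip_force: 0.0
eef_pos: [515.4, -42.0, 253.5]
force: [0.8, 0.0, 0.5]
grip_force: 0.0
eef_pos: [515.4, -42.0, 253.5]
force: [0.1, -0.3, 0.6]
grip_force: 0.0
time_s: 21.25
eef_pos: [516.5, -42.1, 253.5]
ee_rot: [-0.0, 0.047, 0.999, 0.0]
force: [0.6, 0.2, 0.2]
grip_width: 0.749
grip_force: 0.0
[440.39420141 -35.16226252 223.34579927]
```

View pics/f3.png

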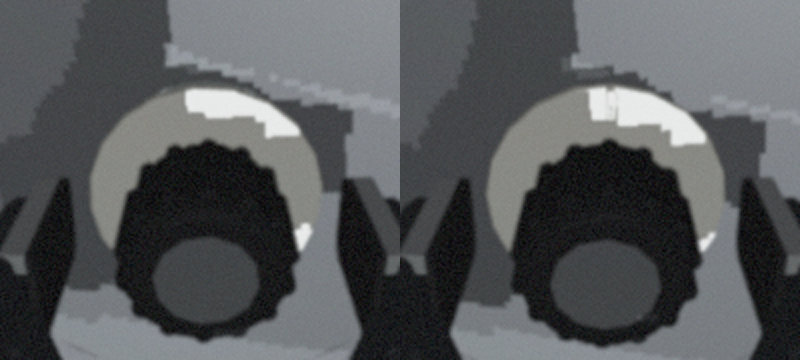

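f3: the index rib is now visible at (613,95) in the crop, close to world -x. That fits a 3.6 rad turn, and the knob has sunk as expected. Now the rest of the turn.

```bash

python3 steer.py '{"sx":[0,0,0,0,0,0],"sy":[0,0,0,0,0,0],"sz":[0,0,0,0,0,0],"ax":[0,0,0,0,0,0],"ay":[0,0,0,0,0,0],"az":[0,0,0,0,0,0]}' 0.3 30
for i in 1 2; do python3 steer.py '{"sx":[0,0,0,0,0,0,0,0],"sy":[0,0,0,0,0,0,0,0],"sz":[0.14,0.29,0.43,0.57,0.72,0.86,1.0,1.15],"ax":[0,0,0,0,0,0,0,0],"ay":[0,0,0,0,0,0,0,0],"az":[0.15,0.3,0.45,0.6,0.75,0.9,1.05,1.2]}'|egrep 'eef|force';done
python3 steer.py '{"sx":[0,0,0,0,0,0,0,0],"sy":[0,0,0,0,0,0,0,0],"sz":[0.14,0.29,0.43,0.57,0.74,0.74,0.74,0.74],"ax":[0,0,0,0,0,0,0,0],"ay":[0,0,0,0,0,0,0,0],"az":[0.15,0.3,0.45,0.6,0.78,0.78,0.78,0.78]}'
python3 cap.py f4
python3 - <<'E'
from h import *
import pickle
# rib angle check from f3; bright-ness search not needed
c=pickle.load(open('f3.pkl','rb'))[0]
p=atz(c,(286.5,219),80);print(p,np.arctan2(p[1]+41.5,p[0]-515.5),np.hypot(p[1]+41.5,p[0]-515.5))
im=ctrl.capture('side')[165:245,210:320]; d=ctrl.capture('top')[180:245,170:250]
cv2.imwrite('pics/end.png',np.hstack([cv2.resize(im,(440,320)),cv2.resize(d,(350,320))])[...,::-1])
s=ctrl.sense();print(s['force'],s['wrist_torque'],s['dq'])
E
```

```text
time_s: 21.9
eef_pos: [516.5, -42.2, 253.6]
ee_rot: [0.0, 0.046, 0.999, -0.0]
force: [0.5, 0.3, 1.6]
grip_width: 0.459
grip_force: 30.4
eef_pos: [516.6, -42.2, 252.5]
force: [0.2, 0.2, 2.4]
grip_force: 30.6
eef_pos: [516.6, -42.2, 251.4]
force: [-0.8, 0.2, 1.0]
grip_force: 30.5
time_s: 24.3
eef_pos: [516.6, -42.2, 250.6]
ee_rot: [0.0, 0.998, -0.064, 0.0]
force: [1.5, 0.4, 1.0]
grip_width: 0.46
grip_force: 30.5
[591.54227081 -52.07563819 220.50390527]
[489.58348285 -37.95000967  80.        ] 3.0054619305915526 26.158522365747118
[ 1.77040253 -1.08765277  1.85127608] [-0.14839222 -0.40968465 -0.01672576] [-0.00075936  0.0001215  -0.00040819  0.00022476  0.00020719  0.0072787 ]
```

```bash
python3 - <<'E'
import pickle,cv2,numpy as np
a=pickle.load(open('f3.pkl','rb'))[1].astype(int).sum(2)//3;b=pickle.load(open('f4.pkl','rb'))[1].astype(int).sum(2)//3
for im in(a,b):print(im[214:230:3,274:302:2])
E
```

```text
[[168 191 203 209 200 138 155 210 195 181 157 137 119 100]
 [179 232 232 231 226 226 231 222 233 233 233 233 231 228]
 [175 233 232 232 229 227 231 225 232 232 231 232 233 232]
 [171 231 232 233 228 218 221 211 232 232 232 232 232 231]
 [138 222 233 231 229 224 222 195 231 232 232 233 232 232]
 [133 202 216 216 207 203 198 186 233 232 231 232 232 233]]
[[186 198 206 214 222 208 198 206 205 180 159 133 117 101]
 [233 232 233 233 230 228 228 205 232 234 232 231 232 227]
 [232 232 233 232 228 228 231 192 231 232 232 231 232 232]
 [232 232 233 233 228 228 228 189 231 233 231 233 231 233]
 [232 232 231 232 230 229 228 195 226 231 231 232 233 233]
 [231 232 231 231 231 229 226 231 233 232 231 231 232 232]]
```

The rib sits at the same wrist-camera pixels as before the turn, so the knob did not slip. Handing in.

```bash
python3 -c "
from rig import ctrl
print(ctrl.finish_job())"
```

```text
the job is handed in; nothing more can be done
None
```

The job is handed in at about 24 s with no verdict shown: the vial lies in the dish, the bolt dropped at the thread start (about 6 mm on camera), I turned it forward about one turn, and the knob is still gripped at about 30 N. I viewed 11 pictures, one over the limit of 10.

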